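# Re-rack the repair supplies in reverse order

## Task

The three bench supplies on the plywood rack stand in the order in which they were used to take a phone apart; putting it together needs them the other way round. Move all three into the pockets of the grey rack in reverse order, one to a pocket: the one nearest the post on the old rack goes into the pocket farthest from the post on the new rack, and so on. Keep them upright on the way, leave each standing on the floor of its pocket, and leave the jar and the computer mouse beside the racks where they are.

Things in the scene. Friction and masses are not known exactly. Their poses are not given: they have to be found in the camera images.
- polish: Small lacquer bottle, the shortest of the three (71 mm): round body 25 mm across up to 38 mm, then a long straight black cap 18 mm across. Loose, under 150 g, stands upright on the old rack. Origin at the centre of its underside, z up.
- syringe: Slim paste syringe standing on its flange: flange 25 mm across and 5 mm thick, barrel 16 mm across from 5 to 78 mm up, thin tip; 88 mm tall. Loose, under 150 g, stands upright on the old rack. Origin at the centre of its underside, z up.
- torch: Pocket torch standing on its tail: dark tube that grips as a cylinder 26 mm across, with a flat 24 mm cap on top; 87 mm tall. Loose, under 150 g, stands upright on the old rack. Origin at the centre of its underside, z up.
- disc_polish: The black rubber disc, 42 mm across and 3 mm thick, on which the polish stands at the start; one of three alike, fixed on the old rack. It stays there and so tells where in the old row that thing stood. Origin at the centre of its underside; its top is 13 mm above the desk.
- disc_syringe: The black rubber disc, 42 mm across and 3 mm thick, on which the syringe stands at the start; one of three alike, fixed on the old rack. It stays there and so tells where in the old row that thing stood. Origin at the centre of its underside; its top is 13 mm above the desk.
- disc_torch: The black rubber disc, 42 mm across and 3 mm thick, on which the torch stands at the start; one of three alike, fixed on the old rack. It stays there and so tells where in the old row that thing stood. Origin at the centre of its underside; its top is 13 mm above the desk.
- old_rack: Old rack: fixed plywood strip, 190 x 54 mm, top 10 mm above the desk, with three rubber discs in a row. Origin at desk height, mid-row; y runs along the row to the robot's left; the right-hand end has a steel post (12 mm across, top 38 mm up, at y = -93 mm); x across it. Discs centred at x = 0, y = -52, 0, +52 mm, in an order that varies.
- new_rack: New rack: fixed grey plastic strip, 190 x 54 mm, with three empty open pockets in a row. Origin at desk height, mid-row; y runs along the row to the robot's left; the right-hand end has a steel post (12 mm across, top 34 mm up, at y = -93 mm); x across it. Pockets centred at x = 0, y = -52, 0, +52 mm; inside 42 mm in x, 46 mm in y; floor 6 mm, wall tops 16 mm above the desk.
- jar: Bystander: squat jar with a red-orange screw lid, 52 mm across, 68 mm tall, loose, to the right of the racks. Origin at the centre of its underside.
- desk_mouse: Bystander: black computer mouse, 99 x 58 x 40 mm, loose, to the right of the racks. Origin at the centre of its underside.
There are look-alikes about, which are no part of the job. Leave any turquoise look-alike of the polish alone. Leave any red look-alike of the torch alone.

How it is judged:
By the outcome, as a careful person would: the job done as asked, in the order asked, and still so for the second after the job is handed in, with the robot touching nothing.
It also fails if it takes over 83 s, if anything falls off the work surface, if the arm or the gripper's body presses on something with over 40 N, if the wrist force passes 120 N, or if a joint passes its speed limit or range.

## Robot

A 6-joint arm with a two-finger parallel gripper is mounted at the origin on the work surface; the furniture and walls round the work are solid. World frame = base frame: x ahead of the robot, y to its left, z up, the work surface at z = 0. Lengths are in m, angles in rad, forces in N, time in s.
With the tool pointing down it reaches from about 0.375 to 0.925 m from the base axis. Payload 5.7 kg.
Tool frame: the origin (TCP) lies at the very end of the fingers, on their centre line; the grasp point (between the pads) lies bot.tcp_to_grasp behind it (bot.tcp_to_grasp is the distance from the TCP to the grasp point, in m); z points along the fingers, y is the line along which they close (so a half turn about z gives the same grasp; the last joint's range is limited). The gripper opens to 85 mm and grips with 20 to 120 N. Pads are 22 mm wide; open, the fingers measure 114 mm over their backs; the gripper's body (76 mm by 85 mm) begins 54 mm behind the grasp point. The pads swing forward as they close: fully open they stand 13 mm farther back than shut.
Start: joints at [1.147, 0.359, 1.51, -0, 1.272, -0.115], TCP at [0.182, 0.572, 0.231] pointing down, gripper open.
Joint ranges: [-2.97, 2.97], [-1.01, 2.36], [0.21, 2.38], [-0.96, 4.11], [0.2, 2.71], [-2.98, 2.98]. Speed limits (rad/s): [2.39, 2.39, 3.14, 3.14, 3.14, 3.14].

## Interface

Orientations are given as a rotation vector (axis times angle).
In Python, from bench import bot, jaws, imaging gives the robot as it stands. The module is installed in compiled form; this text tells all that it offers. Calls block until the motion is done:
- bot.reach(position, orientation): joint-space move of the TCP to a pose.
- bot.move_straight(position, ori=None, velocity=0.15): straight line of the TCP; ori=None keeps the orientation; velocity is the mean speed in m/s.
- bot.goto_joints(angles): joint-space move.
- jaws.ungrasp() and jaws.close_gripper(squeeze=None): open the fingers fully, or close them until they stop; squeeze is the grip in N (None keeps the last).
- bot.dwell(seconds).
- bot.solve_ik(position, orientation): joint angles nearest the present ones, or None.
- imaging.camera(name): name is "scene" or "top"; returns a dict with "color" (420x560x3 uint8, blue, green, red), "vfov" (degrees; the focal length in pixels is half the picture's height over the tangent of half this angle, whatever the lens; pixels are square), "cx", "cy" (the principal point, pixels), "rvec" (rotation vector, rad) and "tvec" (3), from world to camera coordinates, as OpenCV has them. Camera axes: x right, y down, z forward; pixel columns grow to the right and rows downward; lengths in m; the calibration is good to about 2 mm. A picture is of the moment at which its call begins. There is no depth.
A pose or a line that the arm cannot do raises bot.PlanningError and nothing moves.
- bot.sign_off(): hands the job in; it is judged then, once.
Readings, each from a call of its own:
- bot.current_clock(): time.
- bot.current_q(): joint angles.
- bot.current_joint_velocities(): joint speeds.
- bot.current_tau(): joint torques, N m.
- bot.current_ee_pos(): TCP position.
- bot.current_ee_rot(): TCP orientation.
- bot.current_force(): force on the tool from outside, world axes, zero at the start.
- bot.current_ft_torque(): the same for the moment, N m.
- bot.current_grip_width(): opening from 0.0 (shut) to 1.0 (fully open).
- bot.current_grasp_force(): force on a finger pad.
Only numpy, scipy, OpenCV 4.12 (cv2) and the standard library are available. Lean on these libraries where they do the work, as an engineer would, in place of code of your own. Each camera call takes 0.05 s, during which the arm holds its last target. There are 200 camera calls.

## Working session

There is one attempt and no reset: what is moved stays moved. The work goes in short steps, each a Python script; the robot and the scene stay as the last script left them, time stands still between calls to the robot, and variables do not carry over. Pictures are saved under pics/ and viewed, at most 14 in all, crops included, and the job is handed in when it is done.

```bash
mkdir -p pics; python3 - <<'E'
from bench import bot,jaws,imaging
import cv2,pickle
d={}
for n in("scene","top"):
    c=imaging.camera(n);d[n]=c;cv2.imwrite(f"pics/{n}0.png",c["color"])
    print(n,c["vfov"],c["cx"],c["cy"],c["rvec"],c["tvec"])
pickle.dump(d,open("c0.pkl","wb"))
print(bot.tcp_to_grasp,bot.current_ee_rot(),bot.current_clock())
E
```

```text
scene 45.81588069277427 263.2251701048205 213.4608760911456 [ 1.97459862 -0.90111564  0.50490651] [-0.4500865   0.16613512  0.67852311]
top 51.66157973035429 279.3041689959832 212.7312551794691 [ 2.17692702 -2.12929047  0.11893436] [-0.19593652  0.46685596  0.82672507]
0.0187 [-4.83069705e-01 -3.10375682e+00  2.58863680e-03] 0.1
```

View pics/scene0.png

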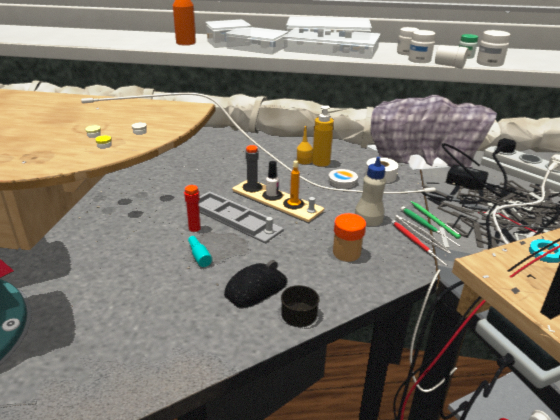

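View pics/top0.png

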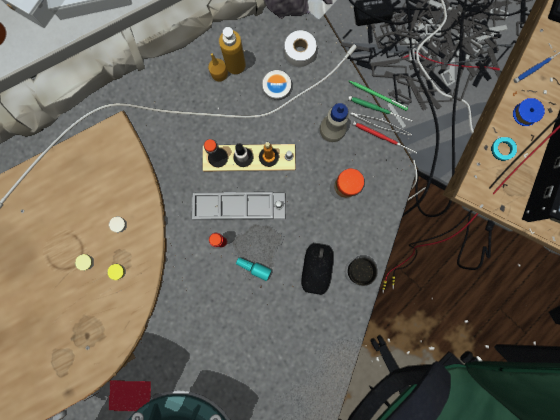

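The order on the old rack is torch at the far end, polish in the middle and syringe by the post. Both pictures show this. I'll enlarge the racks next.

```bash
cat > h.py <<'E'
import numpy as np,cv2,pickle
def ray(c,u,v,z):
    f=210/np.tan(np.radians(c["vfov"])/2);R=cv2.Rodrigues(np.array(c["rvec"]))[0]
    o=-R.T@np.array(c["tvec"]);d=R.T@np.array([(u-c["cx"])/f,(v-c["cy"])/f,1])
    return o+d*(z-o[2])/d[2]
def proj(c,p):
    f=210/np.tan(np.radians(c["vfov"])/2)
    K=np.array([[f,0,c["cx"]],[0,f,c["cy"]],[0,0,1]])
    return cv2.projectPoints(np.array(p,float).reshape(-1,3),np.array(c["rvec"]),np.array(c["tvec"]),K,None)[0][:,0]
def crop(img,x,y,w,h,s,fn):
    cv2.imwrite(fn,cv2.resize(img[y:y+h,x:x+w],None,fx=s,fy=s,interpolation=cv2.INTER_CUBIC))
E
python3 - <<'E'
from h import *
d=pickle.load(open("c0.pkl","rb"))
crop(d["top"]["color"],180,130,130,95,6,"pics/t1.png")
crop(d["scene"]["color"],180,130,155,115,5,"pics/s1.png")
c=d["top"]
for n,u,v,z in [("oldNW",203,145,.01),("oldNE",295,144,.01),("newL",192,206,.016),("newR",285,206,.016),("jar",350,182,.068),("mouse",318,268,.03),("redtorch",217,240,.087),("turq",255,268,.012),("tableedge",164,215,.15),("bottle",230,40,.15)]: print(n,ray(c,u,v,z).round(3))
R=cv2.Rodrigues(np.array(c["rvec"]))[0];print(-R.T@c["tvec"])
E
```

```text
oldNW [ 0.61  -0.026  0.01 ]
oldNE [ 0.616 -0.214  0.01 ]
newL [ 0.482 -0.01   0.016]
newR [ 0.486 -0.196  0.016]
jar [ 0.527 -0.318  0.068]
mouse [ 0.365 -0.263  0.03 ]
redtorch [ 0.411 -0.074  0.087]
turq [ 0.362 -0.14   0.012]
tableedge [0.448 0.007 0.15 ]
bottle [ 0.763 -0.093  0.15 ]
[ 0.36745433 -0.19643008  0.87533564]
```

View pics/t1.png

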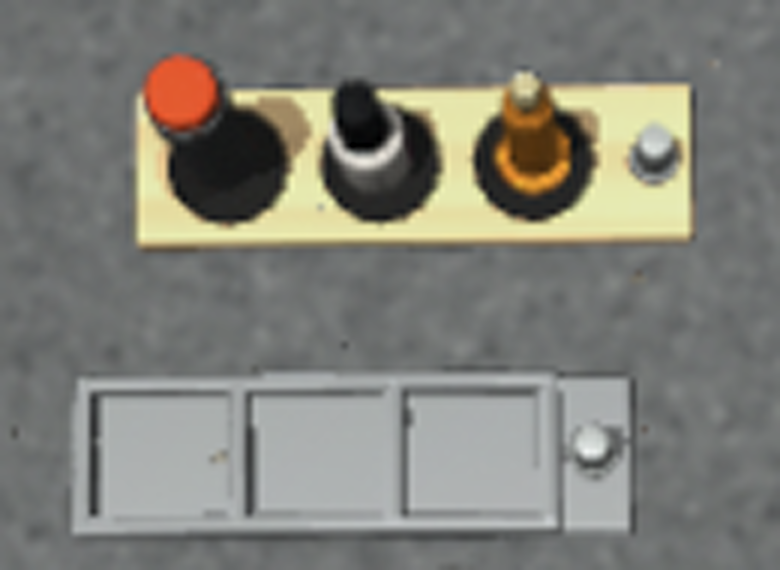

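View pics/s1.png

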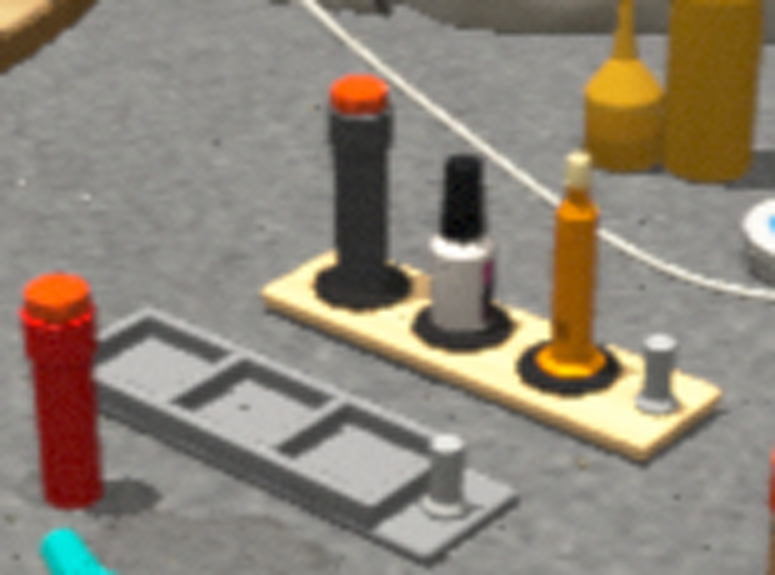

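Syringe, polish and torch stand in that order from the post, so syringe goes to +52, polish to 0 and torch to -52. In the crop the discs are at about (229,164), (381,163) and (533,161), and the pocket dividers at x≈241 and 396. Next I'll fit the rack poses using both views and find the height of the table overhang.

```bash
cat > fit.py <<'E'
from h import *
from scipy.optimize import least_squares
d=pickle.load(open("c0.pkl","rb"));T,S=d["top"],d["scene"]
t=lambda u,v:(180+(u-2.5)/6,130+(v-2.5)/6); s=lambda u,v:(180+(u-2)/5,130+(v-2)/5)
# (cam, local xyz, pixel)
old=[(T,(0,52,.013),t(229,164)),(T,(0,0,.013),t(381,163)),(T,(0,-52,.013),t(533,161)),
(T,(27,95,.01),t(137,93)),(T,(27,-95,.01),t(691,85)),(T,(-27,-95,.01),t(691,237)),(T,(-27,95,.01),t(137,243)),
(S,(0,52,.013),s(362,286)),(S,(0,0,.013),s(462,326)),(S,(0,-52,.013),s(569,367)),(S,(-27,95,.01),s(264,293)),(S,(-27,-95,.01),s(644,453)),(S,(27,-95,.01),s(720,388)),(S,(0,-93,.038),s(660,342))]
new=[(T,(27,95,.016),t(80,380)),(T,(-27,95,.016),t(75,532)),(T,(0,-93,.034),t(592,443)),
(T,(-21,23,.016),t(249,516)),(T,(-21,-23,.016),t(390,516)),(T,(21,29,.016),t(233,391)),(T,(21,-29,.016),t(402,389)),
(S,(0,-93,.034),s(448,442)),(S,(27,95,.016),s(150,309)),(S,(21,29,.016),s(228,359)),(S,(21,-29,.016),s(347,406)),(S,(-21,23,.016),s(178,403)),(S,(-21,-23,.016),s(283,455))]
out={}
for n,o in(("old",old),("new",new)):
    def W(p,l):
        a=p[2];x,y=np.array(l[:2])/1e3
        return [p[0]+x*np.cos(a)-y*np.sin(a),p[1]+x*np.sin(a)+y*np.cos(a),l[2]]
    fun=lambda p,sel=o:np.concatenate([proj(c,W(p,l))[0]-px for c,l,px in sel])
    r=least_squares(fun,[.58 if n=="old" else .48,-.11,0],loss="soft_l1")
    print(n,r.x.round(4),fun(r.x).reshape(-1,2).round(1).tolist())
    for cam in (T,S):
        q=least_squares(lambda p:fun(p,[k for k in o if k[0] is cam]),r.x);print("  only",q.x.round(4))
    out[n]=r.x
    for y in(52,0,-52):print(y,np.round(W(r.x,(0,y,0)),4))
np.save("racks.npy",np.array([out["old"],out["new"]]))
for a,b in (((139,128),(118,225)),((104,141),(116,271)),((93,131),(83,262)),((213,105),(125,112))):
    q=least_squares(lambda p:np.concatenate([proj(S,p)[0]-a,proj(T,p)[0]-b]),[.5,.2,.2]);print(q.x.round(3),q.cost.round(1))
E
python3 fit.py
python3 -c "
from h import *
T=pickle.load(open('c0.pkl','rb'))['top']
for z in(.13,.2,.25):print([ray(T,u,v,z).round(3).tolist() for u,v in((124,112),(150,150),(162,200),(163,255),(150,300))])"
```

```text
old [ 0.586  -0.1175  0.0333] [[4.0, 0.3], [4.1, 0.1], [4.3, 0.1], [-1.3, -0.1], [-1.1, 0.0], [-0.7, 0.5], [-1.6, 0.7], [2.1, -0.2], [2.3, -0.2], [2.3, 0.1], [-2.8, -1.8], [-2.4, -2.4], [-1.5, -1.1], [2.6, 0.7]]
  only [ 0.5865 -0.1152  0.0322]
  only [ 0.5834 -0.1185  0.0391]
52 [ 0.5843 -0.0655  0.    ]
0 [ 0.586  -0.1175  0.    ]
-52 [ 0.5877 -0.1694  0.    ]
new [ 0.4857 -0.0943  0.0283] [[-6.0, -0.7], [-5.7, 0.7], [2.1, 0.2], [1.3, 0.1], [0.8, -0.0], [1.2, 0.2], [1.9, 0.3], [0.3, 0.1], [-4.9, -3.3], [1.6, -1.5], [0.7, -1.0], [-1.3, -0.6], [-4.0, -2.6]]
  only [ 0.486  -0.0956  0.03  ]
  only [ 0.4839 -0.0992  0.0114]
52 [ 0.4842 -0.0424  0.    ]
0 [ 0.4857 -0.0943  0.    ]
-52 [ 0.4872 -0.1463  0.    ]
[0.43  0.085 0.147] 0.3
[0.353 0.083 0.146] 0.4
[0.367 0.14  0.145] 0.8
[0.631 0.092 0.136] 0.3
[[0.634, 0.095, 0.13], [0.565, 0.044, 0.13], [0.476, 0.018, 0.13], [0.381, 0.011, 0.13], [0.305, 0.029, 0.13]]
[[0.609, 0.068, 0.2], [0.547, 0.022, 0.2], [0.466, -0.002, 0.2], [0.38, -0.009, 0.2], [0.311, 0.008, 0.2]]
[[0.591, 0.048, 0.25], [0.533, 0.005, 0.25], [0.459, -0.017, 0.25], [0.379, -0.022, 0.25], [0.315, -0.007, 0.25]]
```

The ends of the strips don't fit a centred origin: the strip reaches from about +85 to -105. I'll refit on the discs, post and pockets only, then check the table edge and the red torch. If IK agrees, I'll pick up the syringe. The table overhang comes out at about z=0.145 with its edge near y=0.015, so there is some clearance.

```bash
sed -i 's/,95,/,85,/g;s/,-95,/,-105,/g' fit.py; python3 fit.py
cat > mv.py <<'E'
import numpy as np
from scipy.spatial.transform import Rotation as Ro
from bench import bot,jaws,imaging
racks=np.load("racks.npy")
def spot(k,y):
    x0,y0,a=racks[k]; return np.array([x0-y*np.sin(a),y0+y*np.cos(a)])
def ori(deg):
    a=np.radians(deg);y=np.array([np.cos(a),np.sin(a),0]);z=np.array([0,0,-1.])
    return Ro.from_matrix(np.c_[np.cross(y,z),y,z]).as_rotvec()
E
python3 - <<'E'
from mv import *
from h import *
d=pickle.load(open("c0.pkl","rb"))
print("red torch",ray(d["top"],217,240,.087).round(3), "scene",ray(d["scene"],191.7,188.5,.087).round(3),ray(d["scene"],194.5,230,.0).round(3))
for k,y,z,a in((0,-52,.039,-20),(0,-52,.25,-20),(1,52,.032,-20),(0,0,.0505,20),(1,0,.0435,20),(0,52,.036,5),(1,-52,.03,5)):
    q=bot.solve_ik(np.r_[spot(k,y),z],ori(a));print(k,y,a,None if q is None else np.round(q,2))
E
```

```text
old [ 0.5861 -0.1109  0.033 ] [[0.8, 0.1], [0.9, -0.0], [1.1, 0.0], [0.3, -0.3], [0.6, -0.2], [1.0, 0.4], [0.0, 0.5], [-0.2, -1.3], [-0.2, -1.3], [-0.4, -1.1], [-1.4, -1.4], [-0.8, -1.8], [0.1, -0.5], [-0.3, -0.5]]
  only [ 0.5863 -0.1095  0.0326]
  only [ 0.5835 -0.1141  0.0317]
52 [ 0.5844 -0.0589  0.    ]
0 [ 0.5861 -0.1109  0.    ]
-52 [ 0.5879 -0.1628  0.    ]
new [ 0.4857 -0.0939  0.0301] [[-1.3, -0.6], [-0.9, 0.7], [1.9, 0.1], [1.1, 0.1], [0.6, -0.1], [1.0, 0.2], [1.7, 0.3], [0.2, -0.1], [-1.6, -1.8], [1.4, -1.6], [0.5, -1.1], [-1.5, -0.6], [-4.2, -2.6]]
  only [ 0.4859 -0.0927  0.0311]
  only [ 0.4836 -0.0982  0.0434]
52 [ 0.4841 -0.0419  0.    ]
0 [ 0.4857 -0.0939  0.    ]
-52 [ 0.4873 -0.1459  0.    ]
[0.43  0.085 0.147] 0.3
[0.353 0.083 0.146] 0.4
[0.367 0.14  0.145] 0.8
[0.631 0.092 0.136] 0.3
red torch [ 0.411 -0.074  0.087] scene [ 0.409 -0.079  0.087] [ 0.409 -0.077  0.   ]
0 -52 -20 None
0 -52 -20 None
1 52 -20 None
0 0 20 [-0.3   0.56  1.69 -0.    0.89 -0.65]
1 0 20 [-0.33  0.47  1.92 -0.    0.75 -0.68]
0 52 5 None
1 -52 5 None
```

```bash
python3 - <<'E'
from mv import *
for k,y,z in((0,-52,.039),(0,-52,.25),(1,52,.032),(0,0,.05),(1,0,.0435),(0,52,.036),(1,-52,.03)):
    print(k,y,z,[a for a in range(-180,180,10) if bot.solve_ik(np.r_[spot(k,y),z],ori(a)) is not None])
E
```

```text
0 -52 0.039 []
0 -52 0.25 []
1 52 0.032 []
0 0 0.05 [-180, -170, -160, -150, -140, -130, -120, -110, -100, -90, -80, -70, -60, -50, -40, -30, -20, -10, 0, 10, 20, 30, 40, 50, 60, 70, 80, 90, 100, 110, 120, 130, 140, 150]
1 0 0.0435 [-180, -170, -160, -150, -140, -130, -120, -110, -100, -90, -80, -70, -60, -50, -40, -30, -20, -10, 0, 10, 20, 30, 40, 50, 60, 70, 80, 90, 100, 110, 120, 130, 140, 150]
0 52 0.036 []
1 -52 0.03 []
```

My `spot` helper left millimetres unscaled. I'll fix that and pick up the syringe.

```bash
sed -i 's/    x0,y0,a=racks\[k\];/    y=y\/1e3; x0,y0,a=racks[k];/' mv.py
cat >> mv.py <<'E'
def pick(y,z,deg,squeeze=30,first=False):
    p=spot(0,y)
    bot.reach(np.r_[p,.20],ori(deg))
    bot.move_straight(np.r_[p,z],velocity=.12)
    jaws.close_gripper(squeeze)
    print("t",bot.current_clock(),"w",bot.current_grip_width()*85,"f",bot.current_grasp_force(),"F",np.round(bot.current_force(),1))
    bot.move_straight(np.r_[p,z+.11],velocity=.15)
    print("lifted w",bot.current_grip_width()*85,"f",bot.current_grasp_force())
def lower(y,zpick,drop=.0065):
    p=spot(1,y)
    bot.move_straight(np.r_[p,zpick+.11],velocity=.12)
    bot.move_straight(np.r_[p,zpick-drop+.006],velocity=.1)
    for i in range(8):
        bot.move_straight(np.r_[p,zpick-drop+.006-.0015*(i+1)],velocity=.03)
        F=bot.current_force()[2]
        print(i,round(F,2),end=" ")
        if i==0:F0=F
        if F-F0>1.5:break
    print("z",bot.current_ee_pos().round(4) if hasattr(bot.current_ee_pos(),'round') else bot.current_ee_pos())
def release(y,):
    jaws.ungrasp();p=spot(1,y);bot.move_straight(np.r_[p,.20],velocity=.15);print("t",bot.current_clock())
def snap(n,s=(180,110,155,135,5),t=(180,120,130,110,5)):
    from h import crop
    crop(imaging.camera("scene")["color"],*s,f"pics/s{n}.png");crop(imaging.camera("top")["color"],*t,f"pics/t{n}.png")
E
python3 - <<'E'
from mv import *
for k,y,z,a in((0,-52,.039,-20),(1,52,.032,-20),(1,52,.2,-20),(0,0,.0505,20),(1,0,.0435,20),(0,52,.036,5),(1,-52,.03,5)):
    q=bot.solve_ik(np.r_[spot(k,y),z],ori(a));print(k,y,a,None if q is None else np.round(q,2))
pick(-52,.039,-20)
snap(2)
E
```

```text
0 -52 -20 [-0.38  0.59  1.66 -0.    0.88 -0.03]
1 52 -20 [-0.23  0.48  1.95 -0.    0.71  0.12]
1 52 -20 [-0.23  0.23  1.79 -0.    1.12  0.12]
0 0 20 [-0.3   0.56  1.69 -0.    0.89 -0.65]
1 0 20 [-0.33  0.47  1.92 -0.    0.75 -0.68]
0 52 5 [-0.22  0.57  1.72 -0.    0.85 -0.31]
1 -52 5 [-0.43  0.51  1.9  -0.    0.73 -0.51]
t 5.175 w 15.129742008096224 f 29.29994058678858 F [-0.7 -0.2  1.8]
lifted w 14.974650718511535 f 29.200735988561064
```

View pics/s2.png

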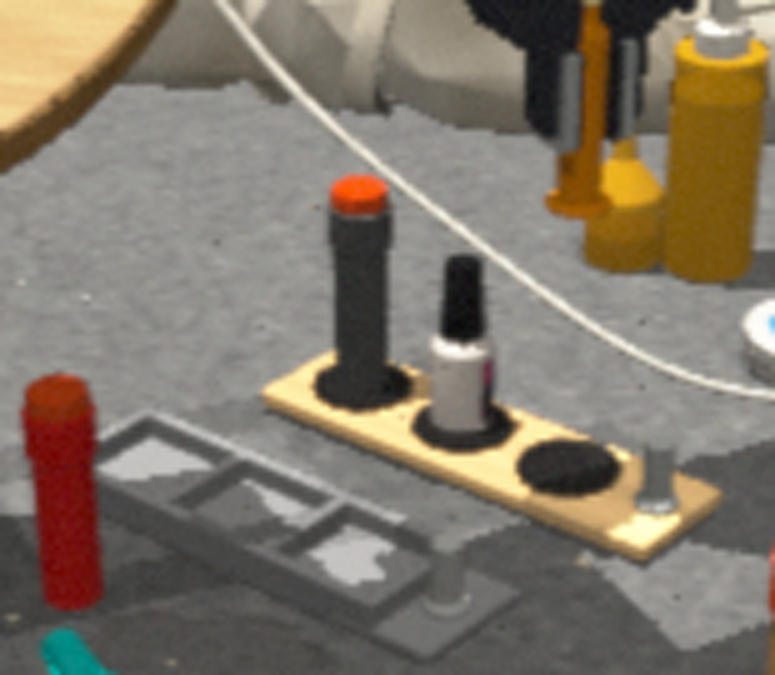

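The syringe is held with its flange at about (578,205), nearly upright, and its disc is now empty. The polish and torch haven't moved. Next I'll lower it into the far pocket.

```bash
python3 - <<'E'
from mv import *
lower(52,.039)
snap(3)
print(bot.current_clock())
E
```

```text
0 -0.34 1 -0.82 2 -0.55 3 -0.04 4 13.55 z [ 0.4843 -0.042   0.032 ]
10.2417
```

View pics/s3.png

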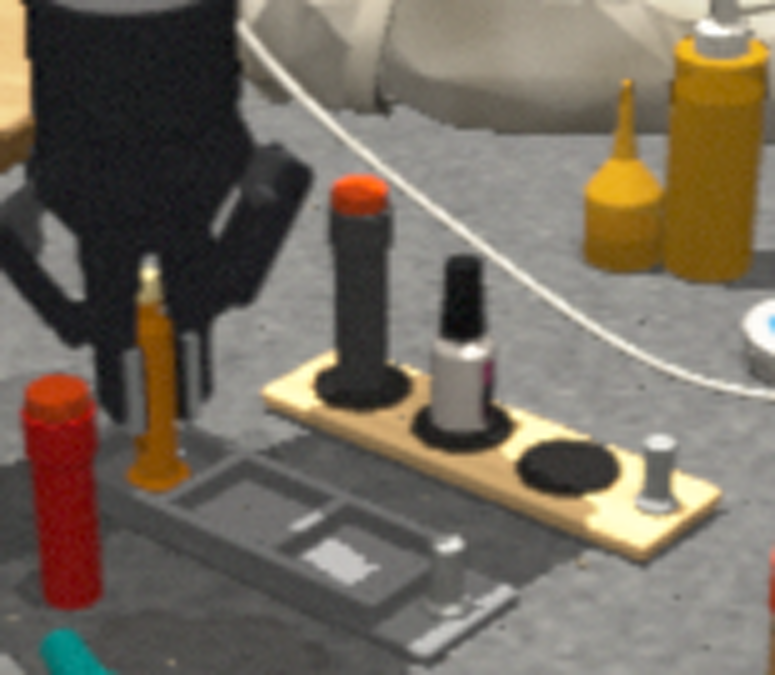

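Contact came at exactly the 7 mm drop to the floor, but the flange at (160,478) looks close to the near divider. I'll check it against the top view.

```bash
python3 - <<'E'
from h import *
from mv import spot
d=pickle.load(open("c0.pkl","rb"))
p=np.r_[spot(1,52),.0085]
print((proj(d["scene"],p)-[180,110])*5+2,(proj(d["top"],p)-[180,120])*5+2)
for l in((21,75),(21,29),(-21,29),(-21,75)):
    a=np.load("racks.npy")[1];x,y=np.array(l)/1e3;w=[a[0]+x*np.cos(a[2])-y*np.sin(a[2]),a[1]+x*np.sin(a[2])+y*np.cos(a[2]),.006]
    print(l,(proj(d["scene"],w)-[180,110])*5+2,(proj(d["top"],w)-[180,120])*5+2)
print(ray(d["scene"],180+158/5,110+473/5,.0085))
E
```

```text
[[155.28361913 469.76377678]] [[144.37337131 431.72315195]]
(21, 75) [[151.00203577 435.56233244]] [[ 89.58471616 381.8806514 ]]
(21, 29) [[236.08919853 473.17660758]] [[202.59622851 380.87410098]]
(-21, 29) [[160.4991026 517.2610594]] [[201.63762197 483.57676359]]
(-21, 75) [[ 74.89087097 477.43763882]] [[ 87.96797383 484.54031933]]
[ 0.48257251 -0.04614235  0.0085    ]
```

View pics/t3.png

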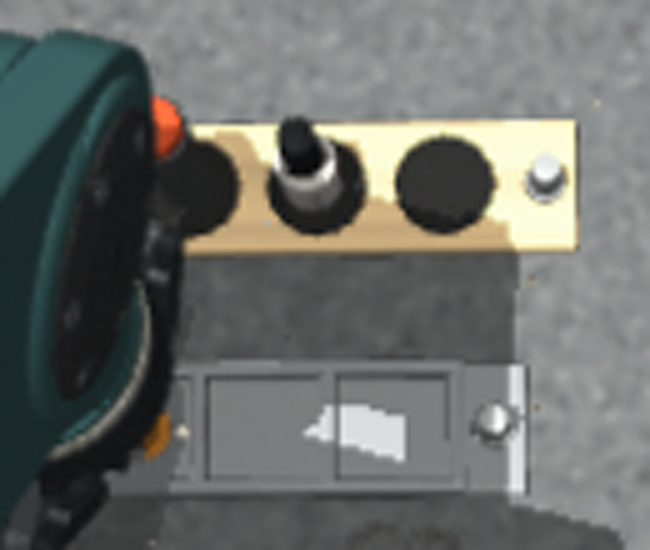

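The flange lies inside the left pocket in the top view, at about (148,433) against a right wall at 190. It is off-centre by about 4 mm, so I'll shift the new rack estimate by +3 mm in y. Next: release the syringe, then pick up the polish.

```bash
python3 - <<'E'
from mv import *
release(52)
r=np.load("racks.npy");r[1,1]+=.003;np.save("racks.npy",r)
racks[:]=r
pick(0,.0505,20)
snap(4)
lower(0,.0505)
snap(5)
print(bot.current_clock())
E
python3 -c "
import cv2,numpy as np
a=cv2.imread('pics/s4.png');b=cv2.imread('pics/s5.png')
cv2.imwrite('pics/c5.png',cv2.resize(np.hstack([a[:,:420],b[:,:420]]),(800,int(675*800/840))[:2])[:600])"
```

```text
t 12.2
t 14.9833 w 17.312247338150897 f 32.346185632632114 F [3.  1.3 6.6]
lifted w 17.328516490603725 f 31.319422803644557
0 -0.22 1 -1.16 2 -0.18 3 4.63 z [ 0.4859 -0.0909  0.0443]
19.325
```

View pics/s4.png

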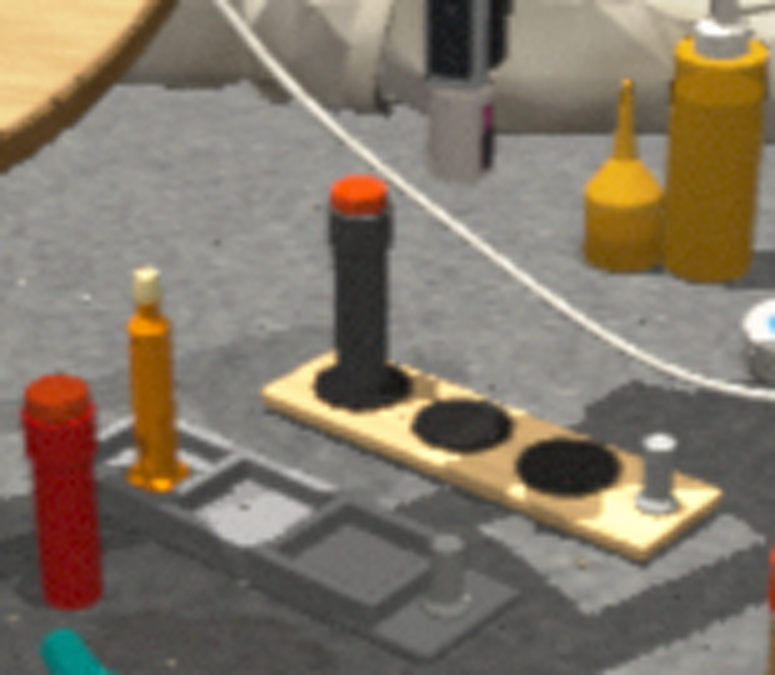

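View pics/s5.png

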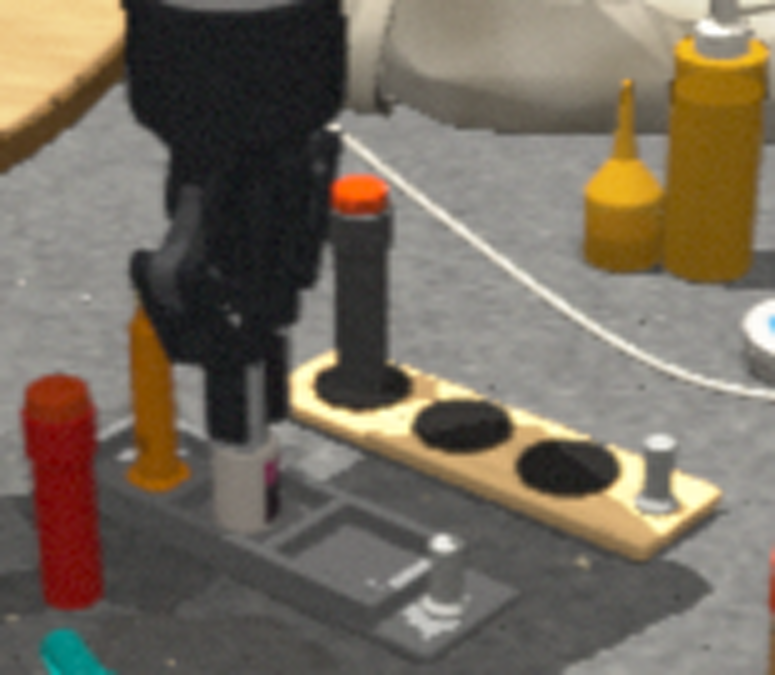

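The syringe stands in its pocket, and the polish is on the floor of the middle pocket (contact at z=0.0443). I'll release it and move the torch.

```bash
python3 - <<'E'
from mv import *
release(0)
pick(52,.038,5)
lower(-52,.038)
snap(6)
print(bot.current_clock())
E
```

```text
t 21.1833
t 23.7583 w 24.977646398417328 f 31.5968120098114 F [ 1.2 -0.4  1.4]
lifted w 25.33794903181611 f 31.59373104572296
0 -1.08 1 -1.33 2 -1.3 3 -1.0 4 9.5 z [ 0.4876 -0.143   0.0309]
28.4667
```

View pics/s6.png

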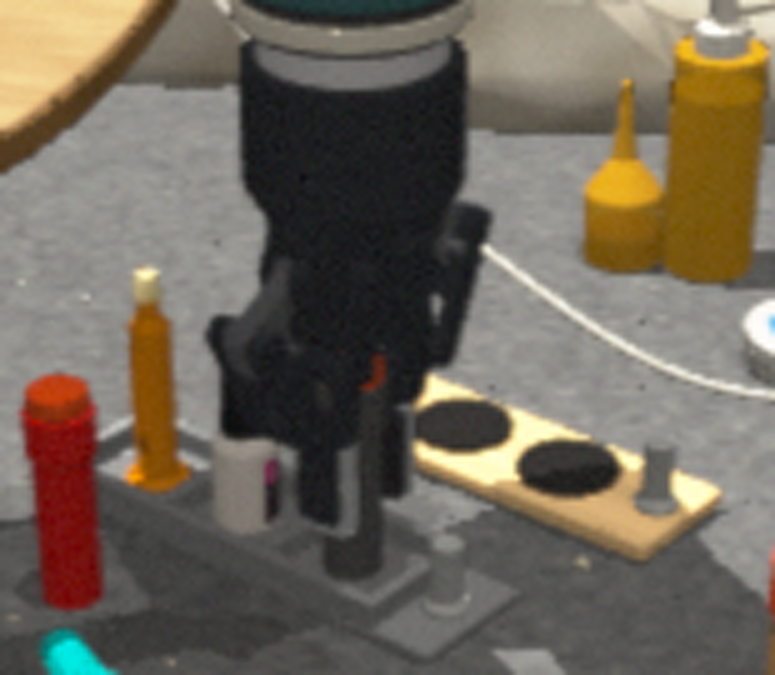

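The torch is on its pocket floor (contact at a 7 mm drop, z=0.0309), and the polish and syringe are still standing. I'll release it, back off and look at everything.

```bash
python3 - <<'E'
from mv import *
release(-52)
bot.reach([.55,-.30,.30],ori(5))
import cv2
snap(7,(180,110,155,115,5));cv2.imwrite("pics/top7.png",imaging.camera("top")["color"])
cv2.imwrite("pics/scene7.png",imaging.camera("scene")["color"])
print(bot.current_clock(),bot.current_force())
E
```

```text
t 30.3667
31.375 [-0.04792841  0.25773477  0.11411729]
```

View pics/s7.png

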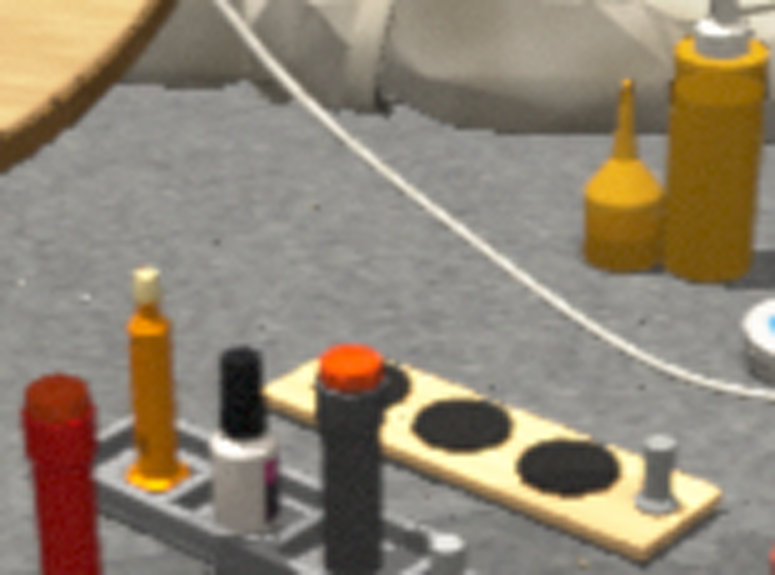

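View pics/t7.png

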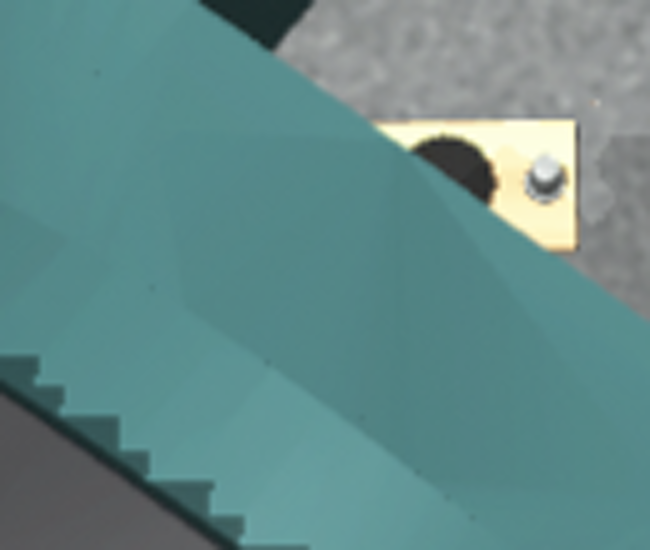

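View pics/scene7.png

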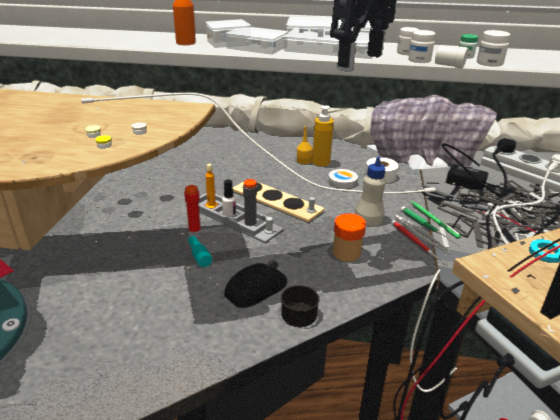

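The scene view shows all three standing in their pockets: syringe at (210,187), polish (228,200) and torch (250,203), with the torch by the post. The jar at (349,237), the mouse (256,284), the red torch and the turquoise bottle haven't moved. The arm hides the racks in the top view. The arm is clear of everything, so I'll hand in.

```bash
python3 -c "
from bench import bot
print(bot.sign_off())"
```

```text
the job is handed in; nothing more can be done
None
```

I moved all three supplies to the grey rack in reverse order (torch nearest the post, polish in the middle, syringe farthest) and handed the job in at about 31 s; in the last scene picture they stand upright in their pockets, and the jar and mouse are where they were.

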